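# Index the syringe carousel and draw the red plunger

## Robot

A 7-joint arm with a two-finger parallel gripper is mounted at the origin on the work surface. World frame = base frame: x ahead of the robot, y to its left, z up, the work surface at z = 0. Lengths are in m, angles in degrees, forces in N, time in s.
With the tool pointing down it reaches from about 0.4 to 0.925 m from the base axis. Payload 4.1 kg.
Tool frame: the origin (TCP) lies between the finger pads; the fingertips stand 11 mm ahead of it and the grasp point (between the pads) lies 8 mm behind it; z points along the fingers, y is the direction in which the jaws open and shut (so a half turn about z gives the same grasp; the last joint's range is limited). The gripper opens to 85 mm and grips with 20 to 120 N. Pads are 22 mm wide; open, the fingers measure 114 mm over their backs; the gripper's body (76 mm by 85 mm) begins 54 mm behind the grasp point. The pads swing forward as they close: fully open they stand 13 mm farther back than shut.
Start: joints at [68.927, 22.827, 2.584, 88.041, -1.071, 69.15, -2.905], TCP at [0.173, -0.627, 0.213] pointing down, gripper open.
Joint ranges: [-161.44, 161.44], [-28.35, 127.94], [-78.24, 83.42], [0, 140.83], [-78.03, 258.03], [13.02, 114.36], [-168.23, 168.23]. Speed limits (degrees/s): [147.25, 147.25, 180, 180, 180, 180, 180].

## Interface

Orientations are given as [roll, pitch, yaw] about the fixed x, y, z axes, in that order (R = Rz(yaw) Ry(pitch) Rx(roll)).
In Python, from cell import status, camera, camera_model, arm gives the robot as it stands.
- The arm moves only by the tool play_rows, never from a script. Its argument "motion" is a list of rows, each an object with "jaw": the finger opening in cm, from 0 to 8.54; "xyz": the shift along the tool's x, y, z in cm, a list of three; "rotation": the turn, a rotation vector about the tool's x, y, z in degrees, a list of three. In form: [{"jaw": jaw, "xyz": [dx, dy, dz], "rotation": [rx, ry, rz]}, ...]. A call has 1 to 8 rows; each row shifts and turns the commanded pose from where the row before left it, along the tool's axes as they then stand; what a row does not reach is not made up. A row lasts 1/10 s, in which the tool goes at most 50 mm and 8.59 degrees, less where a joint would pass 70% of its speed; a pose out of reach is approached as far as the arm can. A call is refused whole if a number of a shift passes 5 or a number of a turn 8.59, either way. A call with a gripper value outside its range is refused whole. The fingers move at their own pace and stop on an object; "newtons" is the grip in N (left out, the last holds). Time passes only in rows, so rows that do not move let the fingers close. It gives the time, the measured TCP pose, the force and the opening at its end, in the units of the state.
- status.get_state(): the state, without advancing time (a new reading comes with each control period).
- camera(name): name is "scene" or "top" or "wrist"; returns the picture (384x512x3 uint8, red, green, blue); there is no depth.
- camera_model(name): a dict with "camera_matrix" (3x3 intrinsics, pixels), "k1" (the pictures are not rectified: a ray, as slopes to the right and down, at radius r is drawn at 1 + k1 r^2 times it, then the intrinsics apply), "R" (3x3) and "t" (3): a world point X has camera coordinates R X + t. Camera axes: x right, y down, z forward; pixel columns grow to the right and rows downward; lengths in m; the calibration is good to about 2 mm. A picture is of the moment at which its call begins: read the wrist's pose just before it. camera_model takes no time and is no camera call; for the wrist camera it gives the pose at the moment of the call.
- arm.job_done(): hands the job in, once; it reports no verdict.
The state is a dict: "clock": time; "joint_pos": joint angles; "qvel": joint speeds; "tau": joint torques, N m; "position": TCP position; "ee_rot": TCP orientation; "force": force on the tool from outside, world axes, zero at the start; "torque": the same for the moment, N m; "opening": opening from 0.0 (shut) to 1.0 (fully open).
Only numpy, scipy, OpenCV 4.12 (cv2) and the standard library are available. Lean on these libraries where they do the work, as an engineer would, in place of code of your own. Each camera call takes 0.05 s, during which the arm holds its last target.

## Task

Turn the syringe carousel (it has an upright orange handle) until the barrel with the red-knobbed plunger clicks into its notch at the yellow pointer on the stand. Then draw the red plunger straight up, gently, without jamming it or taking it out of the barrel, until the black band on its rod is level with the barrel's mouth, and finish while holding it up there. Leave the other two plungers down in their barrels and do not disturb anything else on the bench.

Things in the scene. Friction and masses are not known exactly. Their poses are not given: they have to be found in the camera images.
- carousel: Aluminium disc, 224 mm wide, top face at z = 45 mm, turning on a vertical axle (its z axis; origin on the axle at bench height). Along its own +x stands the handle; round its -x side, 85 mm from the axle and 50 degrees apart, three clear upright barrels (28 mm outer diameter, mouth at z = 120 mm, bore 18 mm wide, 70 mm deep).
- hub (a point): Top of the small dark hub on the carousel's axle, 57 mm above the bench. A sprung notch holds the carousel wherever one of the barrels stands at the pointer: about 4 N at the handle goes in or out of a notch, under 2 N turns it elsewhere; let go within 0.04 rad of a notch it centres itself.
- handle (a point): Grip point of the upright orange handle, 85 mm from the axle on the side away from the barrels, rigid with the carousel: a cylinder 20 mm in diameter from z = 85 to 135 mm, on a thin steel stem; this point is on its axis at z = 112 mm.
- station (a point): Fixed to the stand: where the centre of a barrel's mouth lies (z = 120 mm, 85 mm from the axle) when that barrel is in the notch at the yellow pointer.  The pointer is a yellow lozenge on a block at the disc's rim, in line from the axle through this point, 52 mm further out; its top is 52 mm above the bench.
- red_plunger: White rod, 16 mm in diameter, with a round red knob on top (24 mm in diameter, from 95 to 119 mm above the origin); about 80 g, loose in a clear barrel with 1 mm clearance all round: a sideways pull jams it, and let go it drops back. Origin: centre of the rod's foot (z = 50 mm when fully down); z points up the rod.
- red_plunger_band (a point): Centre of the black band (5 mm wide) round the red plunger's rod, on the rod's axis 30 mm above its foot: 40 mm below the barrel's mouth when fully down, seen through the clear barrel.
- blue_plunger: White rod, 16 mm in diameter, with a round blue knob on top (24 mm in diameter, from 95 to 119 mm above the origin); about 80 g, loose in a clear barrel with 1 mm clearance all round: a sideways pull jams it, and let go it drops back. Origin: centre of the rod's foot (z = 50 mm when fully down); z points up the rod. Stays down.
- white_plunger: White rod, 16 mm in diameter, with a round white knob on top (24 mm in diameter, from 95 to 119 mm above the origin); about 80 g, loose in a clear barrel with 1 mm clearance all round: a sideways pull jams it, and let go it drops back. Origin: centre of the rod's foot (z = 50 mm when fully down); z points up the rod. Stays down.
- wash_bottle: Bystander: white wash bottle, 66 mm dia, 170 mm tall. Origin: centre of its underside.
- media_bottle: Bystander: glass bottle with orange cap, 72 mm dia, 150 mm tall. Origin: centre of its underside.
- beaker: Bystander: glass beaker, 80 mm dia, 95 mm tall. Origin: centre of its underside.
- glove_box: Bystander: green carton of gloves, 200 x 110 x 70 mm. Origin: centre of its underside.
Things that resemble listed ones, but are neither listed nor needed, are in the scene too. Leave any pink look-alike of the red_plunger alone. What is shaped like the white_plunger but pink is not meant.

How it is judged (in metres and radians):
On the way, in this order (a step that is already met when the one before it is completed fails the run):
1. the red plunger, still down, stands in the notch at the pointer (horizontal distance between red_plunger_band and station below 0.005 m and angular speed of carousel below 0.05 rad/s and height (world z) of red_plunger below 0.056 m), for 0.3 s.
2. the red plunger is drawn up to its band at the pointer (horizontal distance between red_plunger_band and station below 0.005 m and z of red_plunger_band in the frame of station between -0.006 and 0.006 m), for 0.3 s.
At the end, for the whole second after the job is handed in: The program ends with the gripper holding the red plunger (more than 1 N), at rest, its band within 6 mm in height and 5 mm sideways of the station point at the barrel's mouth, upright to 0.06 rad; the blue and white plungers are down to within 6 mm (all of step 2 and linear speed of red_plunger below 0.02 m/s and angle between red_plunger's own z axis and vertical below 0.06 rad and contact force between the fingers and red_plunger above 1 N and height (world z) of each of blue_plunger, white_plunger below 0.056 m); the arm keeps its last pose, push and grip.
It fails at once if the red plunger is pulled out of its barrel (raised more than 62 mm) (height (world z) of red_plunger above 0.112 m).
It fails at once if another plunger is lifted more than 12 mm (height (world z) of any of blue_plunger, white_plunger above 0.062 m).
It fails at once if the red plunger is forced askew: more than 30 N between it and the carousel (contact force between red_plunger and carousel above 30 N).
It fails at once if a bystander is moved more than 30 mm (distance of any of wash_bottle, media_bottle, beaker, glove_box from where it was at the start of the episode above 0.03 m).
It also fails if it takes over 54 s, if anything falls off the work surface, if the arm or the gripper's body presses on something with over 40 N, if the wrist force passes 120 N, or if a joint passes its speed limit or range.

## Working session

There is one attempt and no reset: what is moved stays moved. The work goes in short steps, Python scripts to look and compute and a tool call to move; the robot and the scene stay as the last step left them, time stands still between calls to the robot, and variables do not carry over. Pictures are saved under pics/ and viewed, and the job is handed in when it is done.

Besides the shell and the picture viewer there is one more tool, called after "Emit:" as name([rows], argument=value, ...), one row to a line, values as JSON. play_rows: Moves the arm, as the interface text tells. Its arguments: {"type":"object","properties":{"motion":{"type":"array"},"newtons":{"type":"number"}},"required":["motion"]}

```bash
mkdir -p pics
cat > h.py <<'E'
import numpy as np, cv2
from cell import status, camera, camera_model, arm
def shot(n,f):
    m=camera_model(n); im=camera(n); cv2.imwrite('pics/'+f,im[:,:,::-1]); np.savez('pics/'+f[:-4]+'.npz',im=im,K=m['camera_matrix'],k1=m['k1'],R=m['R'],t=m['t']); return im
def load(f):
    d=np.load('pics/'+f+'.npz'); return d
def ray(d,u,v):
    K=d['K'];k1=float(d['k1']); p=np.linalg.solve(K,[u,v,1.])[:2]; s=p.copy()
    for _ in range(30): s=p/(1+k1*(s@s))
    R=d['R'];o=-R.T@d['t']; w=R.T@np.r_[s,1.]; return o,w/np.linalg.norm(w)
def onz(d,u,v,z):
    o,w=ray(d,u,v); return o+w*(z-o[2])/w[2]
def tri(rs):
    A=0;b=0
    for o,w in rs:
        P=np.eye(3)-np.outer(w,w);A=A+P;b=b+P@o
    x=np.linalg.solve(A,b); return x,[np.linalg.norm((np.eye(3)-np.outer(w,w))@(x-o)) for o,w in rs]
def proj(d,X):
    c=d['R']@np.asarray(X)+d['t'];s=c[:2]/c[2];s=s*(1+float(d['k1'])*(s@s));return (d['K']@np.r_[s,1])[:2]
E
python3 - <<'E'
from h import *
for n in ['scene','top','wrist']: shot(n,n+'0.png')
a=[cv2.imread(f'pics/{n}0.png') for n in ['scene','top']]
print(status.get_state())
E
```

```text
{'clock': 0.15, 'joint_pos': array([68.92574226, 22.86314558,  2.58064904, 88.09586909, -1.0732769 ,
       69.14932093, -2.90402868]), 'qvel': array([-0.0917853 , -0.17950135,  0.03497595, -0.2341118 ,  0.03859194,
        0.12845687, -0.00120995]), 'tau': array([ 2.24088632e-03, -4.75561774e+01,  1.36685584e+00, -2.54514009e+01,
        1.17791758e-02,  6.43985593e-03, -1.08190073e-05]), 'position': array([ 0.1725395 , -0.62617156,  0.21240468]), 'ee_rot': array([-1.79915931e+02,  4.22028008e-03,  1.54085602e+01]), 'force': array([-0.02803268,  0.47758526,  0.49691309]), 'torque': array([-0.04311447, -0.0125691 , -0.02165018]), 'opening': 1.0012157987886505}
```

View pics/scene0.png

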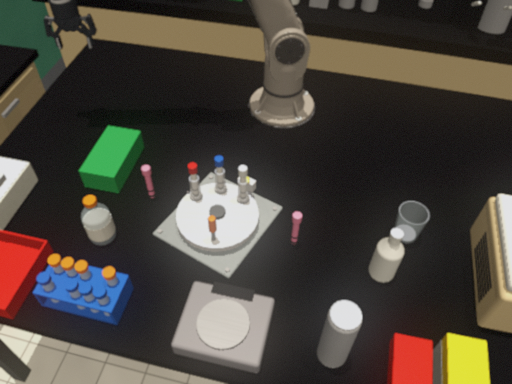

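View pics/top0.png

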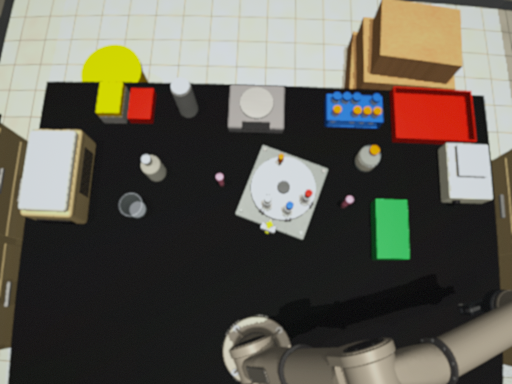

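View pics/wrist0.png

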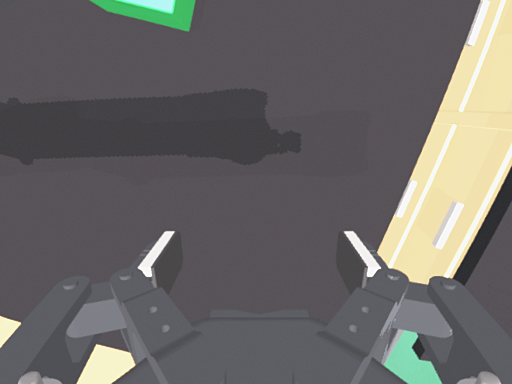

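The red candidates are the red knob in its barrel at top (308,195) / scene (193,167), and two pink look-alikes standing on the bench at top (220,177) and (349,200). The one in the carousel barrel with the saturated red knob fits. I'll confirm that in an enlarged crop and measure it.

Run:
```python
from h import *
t=load('top0')['im'];s=load('scene0')['im']
a=cv2.resize(t[135:245,205:365],(800,550),interpolation=cv2.INTER_CUBIC)
b=cv2.resize(s[140:280,140:310],(728,600),interpolation=cv2.INTER_CUBIC)
cv2.imwrite('pics/ct.png',a[:,:,::-1]);cv2.imwrite('pics/cs.png',b[:,:,::-1])
for n in ['top0','scene0']:
    d=load(n);print(n,-d['R'].T@d['t'],d['K'].tolist(),d['k1'])
    hsv=cv2.cvtColor(d['im'],cv2.COLOR_RGB2HSV)
    for nm,lo,hi in [('red',(0,180,90),(5,255,255)),('red2',(174,180,90),(180,255,255)),('blue',(105,150,80),(125,255,255)),('orange',(6,150,90),(20,255,255)),('yel',(24,120,120),(36,255,255))]:
        m=cv2.inRange(hsv,lo,hi);k,l,st,c=cv2.connectedComponentsWithStats(m)
        print(nm,[(c[i].round(1).tolist(),int(st[i,4])) for i in range(1,k) if st[i,4]>5])
```

```text
top0 [0.19972656 0.00659467 1.51573024] [[441.60033461068105, 0.0, 257.50416157011404], [0.0, 441.60033461068105, 189.6760977704479], [0.0, 0.0, 1.0]] -0.12108253259290577
red [([140.9, 104.3], 874), ([431.7, 115.3], 4219), ([307.8, 193.3], 19)]
red2 []
blue [([351.9, 109.8], 1483), ([289.0, 205.2], 25)]
orange [([409.1, 86.2], 44), ([442.0, 88.5], 24), ([335.5, 108.9], 12), ([365.2, 113.3], 6), ([374.8, 113.2], 6), ([374.8, 147.7], 25), ([280.0, 159.5], 10)]
yel [([111.2, 75.7], 2663), ([268.9, 224.2], 23), ([266.2, 232.0], 8)]
scene0 [1.27644301 0.18971649 1.03403766] [[466.5835526508289, 0.0, 253.40344985768328], [0.0, 466.5835526508289, 189.6031774231296], [0.0, 0.0, 1.0]] -0.06601246793752111
red [([191.8, 165.2], 55), ([18.2, 267.7], 2889), ([410.2, 359.8], 2097)]
red2 [([43.8, 259.0], 6), ([34.0, 275.5], 59), ([42.7, 264.2], 13), ([32.2, 270.0], 6)]
blue [([218.3, 158.4], 62), ([86.1, 293.4], 3088)]
orange [([89.2, 200.4], 172), ([211.4, 218.2], 21), ([66.9, 262.3], 465), ([108.9, 271.8], 140)]
yel [([466.8, 359.8], 2016)]
```

View pics/ct.png

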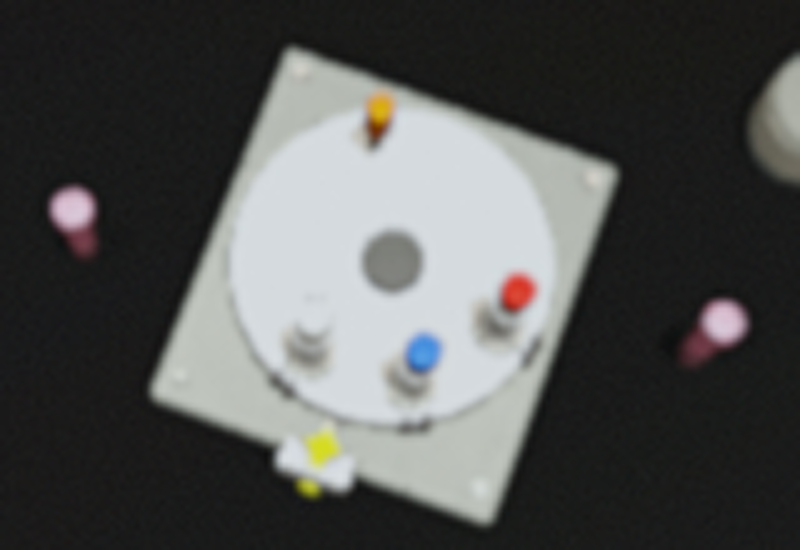

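View pics/cs.png

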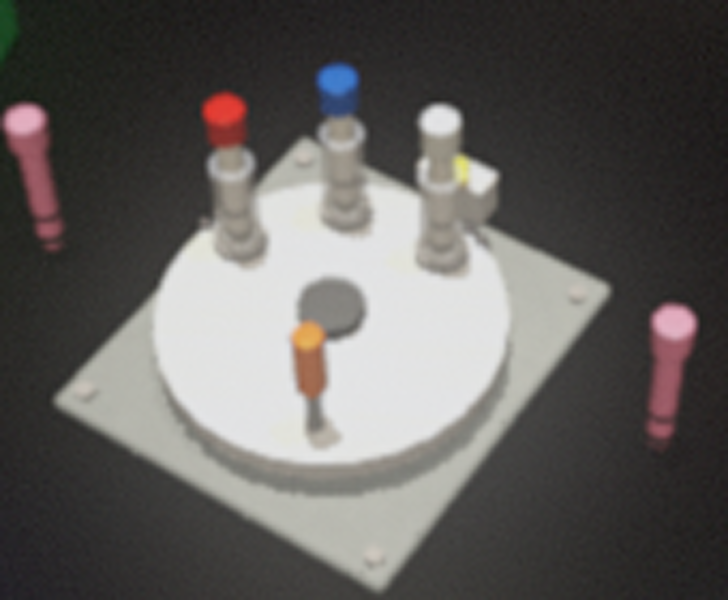

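Run:
```python
from h import *
T=load('top0');S=load('scene0')
tp=lambda u,v:ray(T,u/5-.4+205,v/5-.4+135)
sp=lambda u,v:ray(S,u*.2335-.4+140,v*.2333-.4+140)
P={'hub':((392,262),(332,300)),'handletop':((380,105),(309,333)),'red':((519,291),(225,110)),'blue':((425,350),(338,81)),'white':((316,318),(441,121))}
X={}
for k,(a,b) in P.items():
    x,e=tri([tp(*a),sp(*b)]);X[k]=x;print(k,x.round(4),np.round(e,4))
h=X['hub'][:2]
o,w=tp(323,447);p=o+w*(.052-o[2])/w[2];print('ptr',p)
for k,z in [('hub',.057),('handletop',.135),('red',.169),('blue',.169),('white',.169)]:
    o,w=tp(*P[k][0]);q=o+w*(z-o[2])/w[2];print(k,q.round(4))
    if k=='hub':h2=q[:2]
    d=q[:2]-h2;print(np.hypot(*d),np.degrees(np.arctan2(d[1],d[0])))
d=p[:2]-h2;print('ptr',np.hypot(*d),np.degrees(np.arctan2(d[1],d[0])))
```

```text
hub [ 0.5436 -0.0719  0.0589] [0.0011 0.0011]
handletop [ 0.6295 -0.0571  0.1386] [0.0016 0.0016]
red [ 0.5017 -0.1457  0.1684] [0.0012 0.0012]
blue [ 0.4621 -0.087   0.1685] [0.0016 0.0016]
white [ 0.48   -0.0183  0.1689] [0.002 0.002]
ptr [ 0.41689404 -0.02979528  0.052     ]
hub [ 0.5443 -0.073   0.057 ]
0.0 0.0
handletop [ 0.631  -0.0588  0.135 ]
0.08785652480845643 9.297790007709132
red [ 0.5019 -0.1468  0.169 ]
0.08511199757608663 -119.86431080117538
blue [ 0.4624 -0.0886  0.169 ]
0.0833778065630513 -169.24339482600885
white [ 0.4804 -0.0203  0.169 ]
0.082840933468876 140.46713614428566
ptr 0.13454718293308293 161.2628146939421
```

```bash
cat >> h.py <<'E'
from scipy.spatial.transform import Rotation as Rn
def plan(p,yaw,n):
    s=status.get_state(); R0=Rn.from_euler('xyz',s['ee_rot'],degrees=True); p0=s['position']
    R1=Rn.from_euler('xyz',[180,0,yaw],degrees=True)
    rv=(R0.inv()*R1).as_rotvec(degrees=True)
    print('at',p0.round(4),s['ee_rot'].round(2),'t',s['clock'],'tool delta cm (start axes)',(R0.inv().apply(np.array(p)-p0)*100).round(2),'rotvec',rv.round(2),'per row',((R0.inv().apply(np.array(p)-p0)*100)/n).round(3),(rv/n).round(2))
E
python3 - <<'E'
from h import *
W=load('wrist0');s=status.get_state();R0=Rn.from_euler('xyz',s['ee_rot'],degrees=True)
print(R0.inv().apply(-W['R'].T@W['t']-s['position']),(R0.inv().as_matrix()@W['R'].T).round(3),W['K'][0,0],W['k1'])
plan([.60,-.065,.30],15.41,16)
T=load('top0')
for n,u,v,z in [('pinkR',349.5,199,.119),('media',374.8,147.7,.15),('glove',392,228,.07),('pinkL',219,176,.119)]: print(n,onz(T,u,v,z))
E
```

```text
[ 7.33038773e-02  6.79089740e-05 -1.61835562e-01] [[ 0.    -0.959 -0.283]
 [ 1.     0.    -0.   ]
 [ 0.    -0.283  0.959]] 264.7001102170065 -0.06280112346474666
at [ 0.1725 -0.6262  0.2124] [-179.92    0.     15.41] t 0.15 tool delta cm (start axes) [ 56.12 -42.76  -8.7 ] rotvec [-0.08  0.   -0.  ] per row [ 3.507 -2.672 -0.544] [-0.01  0.   -0.  ]
pinkR [ 0.49703263 -0.2867588   0.119     ]
media [ 0.66496172 -0.36682037  0.15      ]
glove [ 0.4132526  -0.43973488  0.07      ]
pinkL [0.55950031 0.14023783 0.119     ]
```

Emit:
play_rows([
  {"jaw":8.5,"xyz":[2,-1.5,-2],"rotation":[0,0,0]},
  {"jaw":8.5,"xyz":[3.3,-2.7,-2],"rotation":[0,0,0]},
  {"jaw":8.5,"xyz":[3.5,-2.9,-1.5],"rotation":[0,0,0]},
  {"jaw":8.5,"xyz":[3.5,-2.9,-1],"rotation":[0,0,0]},
  {"jaw":8.5,"xyz":[3.5,-2.9,-1],"rotation":[0,0,0]},
  {"jaw":8.5,"xyz":[3.5,-2.9,-0.7],"rotation":[0,0,0]},
  {"jaw":8.5,"xyz":[3.5,-2.9,0],"rotation":[0,0,0]},
  {"jaw":8.5,"xyz":[3.5,-2.9,0],"rotation":[0,0,0]},
])

```text
clock: 0.95
position: [0.3696, -0.3469, 0.2954]
ee_rot: [180.0, -0.0, 15.4]
force: [0.5, 0.1, -0.1]
opening: 0.997
```

Emit:
play_rows([
  {"jaw":8.5,"xyz":[3.5,-2.9,0],"rotation":[0,0,0]},
  {"jaw":8.5,"xyz":[3.5,-2.9,0],"rotation":[0,0,0]},
  {"jaw":8.5,"xyz":[3.5,-2.9,0],"rotation":[0,0,0]},
  {"jaw":8.5,"xyz":[3.5,-2.9,0],"rotation":[0,0,0]},
  {"jaw":8.5,"xyz":[3.5,-2.9,0],"rotation":[0,0,0]},
  {"jaw":8.5,"xyz":[3.5,-2.9,0],"rotation":[0,0,0]},
  {"jaw":8.5,"xyz":[2.5,-2.2,0],"rotation":[0,0,0]},
  {"jaw":8.5,"xyz":[1,-1,0],"rotation":[0,0,3]},
])

```text
clock: 1.75
position: [0.5517, -0.0803, 0.2948]
ee_rot: [-179.9, -0.0, 12.7]
force: [-0.4, -0.0, 0.0]
opening: 0.999
```

Emit:
play_rows([
  {"jaw":8.5,"xyz":[0,0,0],"rotation":[0,0,2.5]},
  {"jaw":8.5,"xyz":[0,0,0],"rotation":[0,0,0]},
  {"jaw":8.5,"xyz":[0,0,0],"rotation":[0,0,0]},
])

```text
clock: 2.05
position: [0.55, -0.0854, 0.2949]
ee_rot: [180.0, 0.0, 9.9]
force: [0.3, -0.2, 1.0]
opening: 0.998
```

Run:
```python
from h import *
shot('wrist','w1.png');plan([.63,-.06,.2],10,10);print(status.get_state()['joint_pos'].round(1))
```

```text
at [ 0.55   -0.0855  0.295 ] [1.7999e+02 3.0000e-02 9.8900e+00] t 2.1 tool delta cm (start axes) [ 8.32 -1.14  9.5 ] rotvec [ 0.01  0.03 -0.11] per row [ 0.832 -0.114  0.95 ] [ 0.    0.   -0.01]
[ 24.   11.2 -23.1  93.8   4.5  75.9 -79.8]
```

View pics/w1.png

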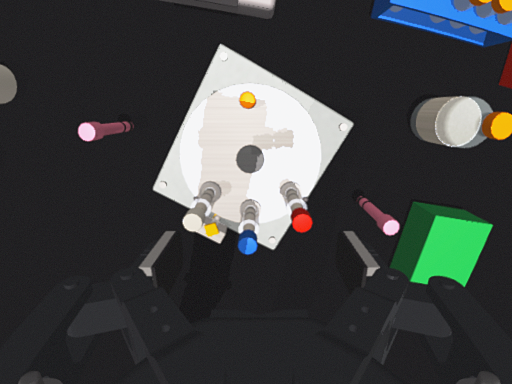

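```bash
cat > b.py <<'E'
from h import *
import sys
d=load(sys.argv[1]);hsv=cv2.cvtColor(d['im'],cv2.COLOR_RGB2HSV)
for nm,lo,hi in [('red',(0,180,60),(5,255,255)),('blue',(105,150,80),(125,255,255)),('orange',(8,180,90),(20,255,255)),('yel',(21,120,120),(36,255,255)),('hub',(0,0,30),(180,40,110))]:
    m=cv2.inRange(hsv,lo,hi);k,l,st,c=cv2.connectedComponentsWithStats(m)
    print(nm,[(c[i].round(1).tolist(),st[i].tolist()) for i in range(1,k) if 40<st[i,4]<900])
E
python3 b.py w1
python3 - <<'E'
from h import *
d=load('w1')['im'];a=cv2.resize(d[80:260,150:350],(800,720)[0:2],interpolation=cv2.INTER_CUBIC)
cv2.imwrite('pics/c1.png',cv2.resize(d[85:255,150:350],(705,600),interpolation=cv2.INTER_CUBIC)[:,:,::-1])
E
```

```text
red [([507.1, 71.4], [499, 44, 13, 44, 296]), ([301.3, 220.3], [292, 208, 21, 25, 393])]
blue [([247.3, 242.6], [238, 230, 20, 25, 386])]
orange [([476.8, 1.9], [470, 0, 17, 5, 58]), ([497.7, 6.2], [491, 0, 19, 13, 124]), ([247.0, 103.8], [240, 100, 16, 8, 73]), ([491.3, 124.9], [482, 112, 30, 28, 286])]
yel [([506.1, 4.1], [500, 0, 12, 10, 105]), ([247.4, 97.4], [240, 92, 15, 11, 112]), ([501.9, 125.5], [491, 113, 21, 26, 420]), ([211.1, 229.2], [204, 223, 15, 14, 139])]
hub [([247.9, 158.0], [237, 145, 25, 28, 474])]
```

View pics/c1.png

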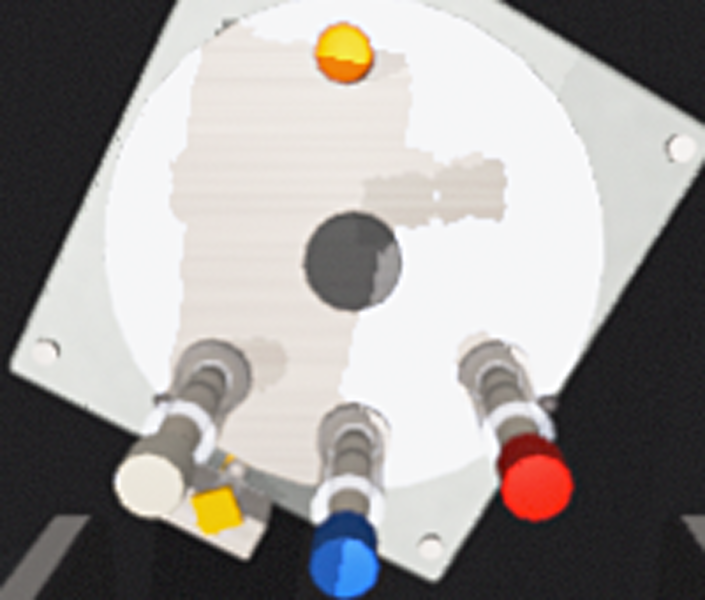

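Run:
```python
from h import *
W=load('w1');T=load('top0');S=load('scene0')
c=lambda u,v:(u/3.525+150-.36,v/3.525+85-.36)
tp=lambda u,v:ray(T,u/5-.4+205,v/5-.4+135)
P={'hub':((353,261),(392,262),.057),'handle':((344,52),(380,107),.135),'red':((537,484),(519,291),.169),'blue':((344,560),(425,351),.169),'white':((149,484),(316,318),.169),'ptr':((217,510),(323,447),.052)}
for k,(a,b,z) in P.items():
    q=onz(W,*c(*a),z)
    if k=='hub':h=q
    x,e=tri([ray(W,*c(*a)),tp(*b)]);dd=q-h
    print(k,'plane',q.round(4),'r',np.hypot(*dd[:2]).round(4),'ang',np.degrees(np.arctan2(dd[1],dd[0])).round(1),'tri',x.round(4),np.round(e[0],4))
```

```text
hub plane [ 0.5475 -0.0717  0.057 ] r 0.0 ang 0.0 tri [ 0.5461 -0.0725  0.05  ] 0.0009
handle plane [ 0.6306 -0.0575  0.135 ] r 0.0842 ang 9.7 tri [ 0.6304 -0.0582  0.1335] 0.0008
red plane [ 0.5045 -0.1451  0.169 ] r 0.0851 ang -120.4 tri [ 0.5028 -0.1468  0.1647] 0.0005
blue plane [ 0.4652 -0.0858  0.169 ] r 0.0835 ang -170.3 tri [ 0.4627 -0.0875  0.1645] 0.0014
white plane [ 0.4819 -0.0166  0.169 ] r 0.0857 ang 140.0 tri [ 0.4811 -0.0184  0.1685] 0.002
ptr plane [ 0.4171 -0.0273  0.052 ] r 0.1378 ang 161.2 tri [ 0.4171 -0.0286  0.0525] 0.0013
```

Emit:
play_rows([
  {"jaw":6,"xyz":[3,-0.5,1],"rotation":[0,0,0]},
  {"jaw":6,"xyz":[3.4,-0.5,3],"rotation":[0,0,0]},
  {"jaw":6,"xyz":[2,-0.3,3.5],"rotation":[0,0,0]},
  {"jaw":6,"xyz":[0,0,4],"rotation":[0,0,0]},
  {"jaw":6,"xyz":[0,0,4],"rotation":[0,0,0]},
  {"jaw":6,"xyz":[0,0,2.6],"rotation":[0,0,0]},
  {"jaw":6,"xyz":[0,0,1],"rotation":[0,0,0]},
  {"jaw":6,"xyz":[0,0,0],"rotation":[0,0,0]},
], newtons=20)

```text
clock: 2.9
position: [0.6298, -0.0583, 0.103]
ee_rot: [-180.0, 0.2, 9.9]
force: [-0.0, 0.3, 0.9]
opening: 0.703
```

Run:
```python
from h import *
shot('wrist','w2.png');plan([.6305,-.058,.104],9.8,1)
```

```text
at [ 0.6312 -0.0581  0.1047] [ 1.7998e+02 -3.0000e-02  9.8700e+00] t 2.95 tool delta cm (start axes) [-0.06 -0.02  0.07] rotvec [ 0.02 -0.03  0.07] per row [-0.063 -0.023  0.073] [ 0.02 -0.03  0.07]
```

View pics/w2.png

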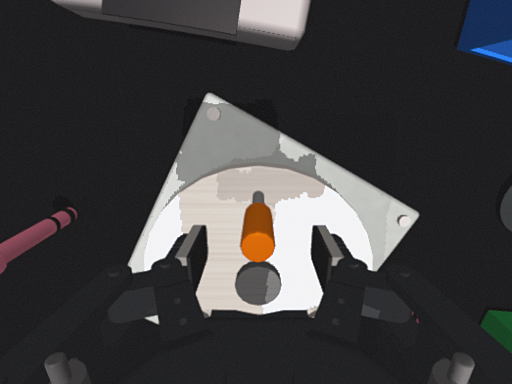

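Emit:
play_rows([
  {"jaw":1,"xyz":[0,0,0],"rotation":[0,0,0]},
  {"jaw":1,"xyz":[0,0,0],"rotation":[0,0,0]},
  {"jaw":1,"xyz":[0,0,0],"rotation":[0,0,0]},
  {"jaw":1,"xyz":[0,0,0],"rotation":[0,0,0]},
  {"jaw":1,"xyz":[0,0,0],"rotation":[0,0,0]},
], newtons=20)

```text
clock: 3.45
position: [0.6318, -0.0575, 0.1059]
ee_rot: [180.0, -0.1, 9.9]
force: [-1.2, -0.4, 5.3]
opening: 0.216
```

Run:
```python
from h import *
# arc steps: chord per step in tool frame at start-of-step (tool x radial outward, y clockwise tangent), turn +a about tool z
for a in (3,4,5,6): 
    A=np.radians(a); print(a,'dx',85*(np.cos(A)-1)/10,'dy',85*np.sin(A)/10)
plan([.6305,-.058,.104],9.8,1)
```

```text
3 dx -0.011648954586122418 dy 0.44485562806502255
4 dx -0.02070557279149432 dy 0.592930026825065
5 dx -0.032345066220162866 dy 0.7408238133550944
6 dx -0.046563889369677036 dy 0.8884919377750545
at [ 0.6318 -0.0575  0.1059] [ 1.7996e+02 -1.4000e-01  9.9000e+00] t 3.45 tool delta cm (start axes) [-0.14  0.03  0.19] rotvec [ 0.04 -0.14  0.1 ] per row [-0.141  0.026  0.189] [ 0.04 -0.14  0.1 ]
```

Emit:
play_rows([
  {"jaw":1,"xyz":[-0.01,0.3,0],"rotation":[0,0,2]},
  {"jaw":1,"xyz":[-0.02,0.59,0],"rotation":[0,0,4]},
  {"jaw":1,"xyz":[-0.02,0.59,0],"rotation":[0,0,4]},
  {"jaw":1,"xyz":[-0.02,0.59,0],"rotation":[0,0,4]},
  {"jaw":1,"xyz":[-0.02,0.59,0],"rotation":[0,0,4]},
  {"jaw":1,"xyz":[-0.02,0.59,0],"rotation":[0,0,4]},
  {"jaw":1,"xyz":[-0.02,0.59,0],"rotation":[0,0,4]},
  {"jaw":1,"xyz":[0,0,0],"rotation":[0,0,0]},
])

```text
clock: 4.25
position: [0.6299, -0.0944, 0.1059]
ee_rot: [-179.9, -0.1, -16.1]
force: [-1.6, 0.6, 6.4]
opening: 0.221
```

Run:
```python
from h import *
s=status.get_state();h=np.array([.5465,-.072]);d=s['position'][:2]-h
print(s['position'],s['ee_rot'],s['force'],np.hypot(*d),np.degrees(np.arctan2(d[1],d[0])),s['joint_pos'])
```

```text
[ 0.62986154 -0.09438224  0.10587926] [-1.79887005e+02 -1.24982588e-01 -1.61196020e+01] [-1.57761736  0.55889843  6.41709267] 0.0863140228896772 -15.02923036157843 [  16.93621898   27.45970248  -16.40751996   96.08000485    8.78135323
   57.58013841 -108.54121822]
```

Run:
```python
from h import *
r=.0858;h=np.array([.5465,-.072]);y=-16.1;ph=-15.2;
for i in range(13):
    p0=r*np.array([np.cos(np.radians(ph)),np.sin(np.radians(ph))]);ph-=4.1
    p1=r*np.array([np.cos(np.radians(ph)),np.sin(np.radians(ph))]);d=(p1-p0)*100
    Y=np.radians(y);print(i,round(d@[np.cos(Y),np.sin(Y)],2),round(d@[np.sin(Y),-np.cos(Y)],2),'end',(h+p1).round(4),round(ph,1));y-=1.5
```

```text
0 -0.01 0.61 end [ 0.6275 -0.1004] -19.3
1 -0.04 0.61 end [ 0.6252 -0.1061] -23.4
2 -0.07 0.61 end [ 0.6226 -0.1116] -27.5
3 -0.1 0.61 end [ 0.6196 -0.117 ] -31.6
4 -0.12 0.6 end [ 0.6162 -0.1221] -35.7
5 -0.15 0.6 end [ 0.6124 -0.1269] -39.8
6 -0.18 0.59 end [ 0.6083 -0.1315] -43.9
7 -0.2 0.58 end [ 0.6039 -0.1358] -48.0
8 -0.23 0.57 end [ 0.5992 -0.1397] -52.1
9 -0.26 0.56 end [ 0.5942 -0.1433] -56.2
10 -0.28 0.55 end [ 0.589  -0.1465] -60.3
11 -0.3 0.53 end [ 0.5836 -0.1494] -64.4
12 -0.33 0.52 end [ 0.5779 -0.1518] -68.5
```

Emit:
play_rows([
  {"jaw":1,"xyz":[-0.01,0.61,0],"rotation":[0,0,1.5]},
  {"jaw":1,"xyz":[-0.04,0.61,0],"rotation":[0,0,1.5]},
  {"jaw":1,"xyz":[-0.07,0.61,0],"rotation":[0,0,1.5]},
  {"jaw":1,"xyz":[-0.1,0.61,0],"rotation":[0,0,1.5]},
  {"jaw":1,"xyz":[-0.12,0.6,0],"rotation":[0,0,1.5]},
  {"jaw":1,"xyz":[-0.15,0.6,0],"rotation":[0,0,1.5]},
  {"jaw":1,"xyz":[-0.18,0.59,0],"rotation":[0,0,1.5]},
  {"jaw":1,"xyz":[-0.2,0.58,0],"rotation":[0,0,1.5]},
])

```text
clock: 5.05
position: [0.6075, -0.1377, 0.106]
ee_rot: [-179.8, -0.5, -28.2]
force: [8.8, -2.9, -1.5]
opening: 0.218
```

Emit:
play_rows([
  {"jaw":1,"xyz":[-0.23,0.57,0],"rotation":[0,0,1.5]},
  {"jaw":1,"xyz":[-0.26,0.56,0],"rotation":[0,0,1.5]},
  {"jaw":1,"xyz":[0,0,0],"rotation":[0,0,0]},
  {"jaw":1,"xyz":[0,0,0],"rotation":[0,0,0]},
])

```text
clock: 5.45
position: [0.5953, -0.1464, 0.1058]
ee_rot: [180.0, -0.3, -31.1]
force: [2.0, -3.0, 5.5]
opening: 0.224
```

Run:
```python
from h import *
shot('top','top2.png');shot('scene','scene2.png')
cv2.imwrite('pics/ct2.png',cv2.resize(load('top2')['im'][135:245,205:365],(800,550),interpolation=cv2.INTER_CUBIC)[:,:,::-1])
s=status.get_state();h=np.array([.5465,-.072]);d=s['position'][:2]-h
print(s['position'],s['ee_rot'],s['force'],np.hypot(*d),np.degrees(np.arctan2(d[1],d[0])),s['joint_pos'])
```

```text
[ 0.59537014 -0.14628713  0.10584567] [179.98689982  -0.27995526 -31.10549864] [ 3.17147135 -3.33370094  6.65304629] 0.08892057614693487 -56.660892346713226 [  19.43460675   24.88860375  -12.60341481   99.72653268    6.51990728
   55.83372616 -116.78520915]
```

View pics/ct2.png

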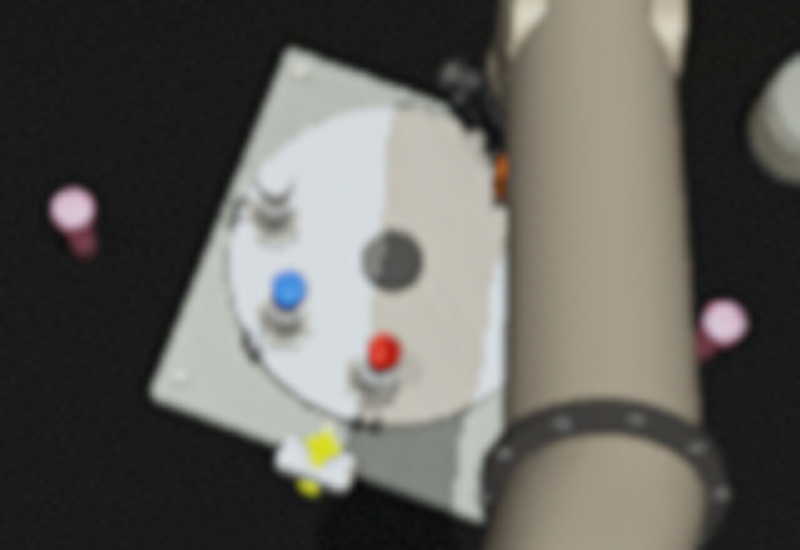

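View pics/scene2.png

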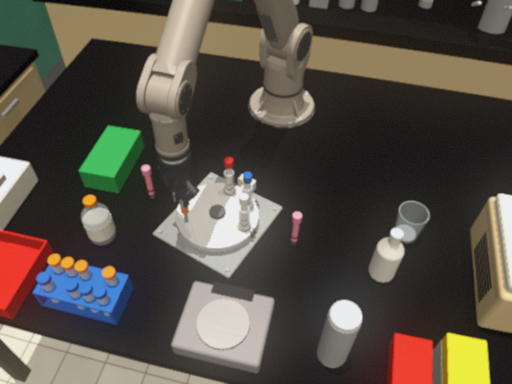

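Run:
```python
from h import *
T=load('top2');tp=lambda u,v,z:onz(T,u/5-.4+205,v/5-.4+135,z)
h=tp(392,262,.057)
for n,p,z in [('red',(384,350),.169),('blue',(289,289),.169),('ptr',(323,447),.052)]:
    q=tp(*p,z);d=q-h;print(n,q.round(4),np.hypot(*d[:2]),np.degrees(np.arctan2(d[1],d[0])))
```

```text
red [ 0.4615 -0.0631  0.169 ] 0.08335514341873293 173.15979360892172
blue [ 0.4983 -0.0029  0.169 ] 0.08383683439005712 123.25056605073088
ptr [ 0.4169 -0.0298  0.052 ] 0.13454718293308293 161.2628146939421
```

Emit:
play_rows([
  {"jaw":1,"xyz":[-0.28,0.4,0],"rotation":[0,0,0]},
  {"jaw":1,"xyz":[-0.3,0.36,0],"rotation":[0,0,0]},
  {"jaw":1,"xyz":[-0.32,0.34,0],"rotation":[0,0,0]},
  {"jaw":1,"xyz":[-0.34,0.32,0],"rotation":[0,0,0]},
  {"jaw":1,"xyz":[0,0,0],"rotation":[0,0,0]},
  {"jaw":1,"xyz":[0,0,0],"rotation":[0,0,0]},
])

```text
clock: 6.15
position: [0.5784, -0.153, 0.1059]
ee_rot: [180.0, -0.4, -31.1]
force: [4.5, -4.3, 4.4]
opening: 0.222
```

Run:
```python
from h import *
shot('top','top3.png')
cv2.imwrite('pics/ct3.png',cv2.resize(load('top3')['im'][135:245,205:365],(800,550),interpolation=cv2.INTER_CUBIC)[:,:,::-1])
shot('wrist','w3.png')
s=status.get_state();h=np.array([.5465,-.072]);d=s['position'][:2]-h
print(s['position'],s['ee_rot'],s['force'],np.hypot(*d),np.degrees(np.arctan2(d[1],d[0])))
```

```text
[ 0.57832624 -0.15302325  0.10589674] [179.98712906  -0.42091872 -31.13478129] [ 3.7377961  -4.8755048   3.93884599] 0.08704985365569438 -68.55490988628196
```

View pics/ct3.png

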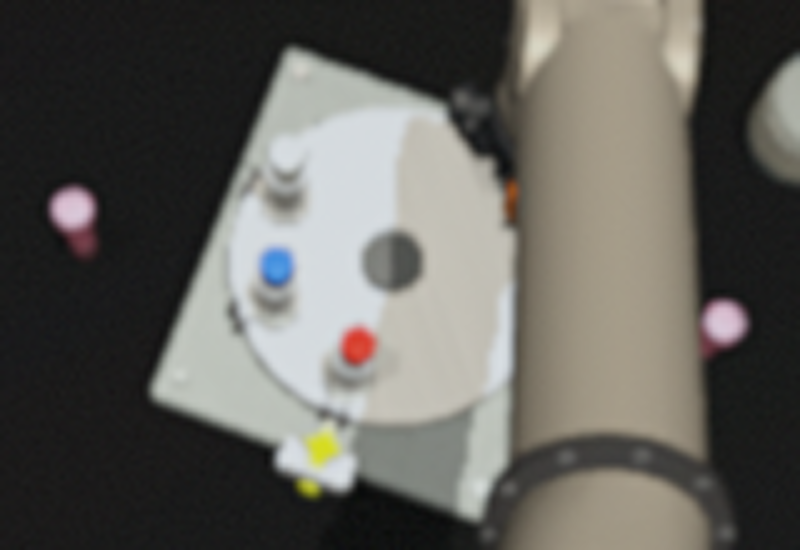

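View pics/w3.png

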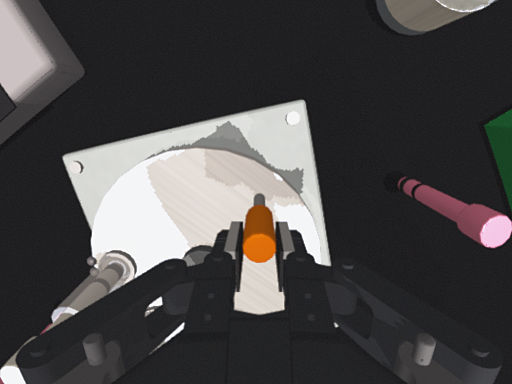

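Run:
```python
from h import *
T=load('top3');tp=lambda u,v,z:onz(T,u/5-.4+205,v/5-.4+135,z)
h=tp(392,262,.057)
for n,p,z in [('red',(358,345),.169),('blue',(277,266),.169),('white',(287,155),.169)]:
    q=tp(*p,z);d=q-h;print(n,q.round(4),np.hypot(*d[:2]),np.degrees(np.arctan2(d[1],d[0])))
```

```text
red [ 0.4642 -0.0469  0.169 ] 0.08430011510873656 161.92415871772164
blue [0.5128 0.0051 0.169 ] 0.08418248133642775 111.9585098983484
white [0.5852 0.001  0.169 ] 0.08460003058729057 61.077620016603014
```

Emit:
play_rows([
  {"jaw":2.4,"xyz":[0,0,0],"rotation":[0,0,0]},
  {"jaw":3,"xyz":[0,0,0],"rotation":[0,0,0]},
  {"jaw":6,"xyz":[0,0,0],"rotation":[0,0,0]},
  {"jaw":6,"xyz":[0,0,0],"rotation":[0,0,0]},
  {"jaw":6,"xyz":[0,0,-1.5],"rotation":[0,0,0]},
  {"jaw":6,"xyz":[0,0,-4],"rotation":[0,0,0]},
  {"jaw":6,"xyz":[0,0,-4.5],"rotation":[0,0,0]},
  {"jaw":6,"xyz":[0,0,-4],"rotation":[0,0,0]},
])

```text
clock: 7.05
position: [0.5758, -0.1501, 0.2474]
ee_rot: [-180.0, -0.1, -31.1]
force: [0.3, 0.5, 0.9]
opening: 0.699
```

Run:
```python
from h import *
plan([.475,-.055,.26],-19,6)
```

```text
at [ 0.5758 -0.1501  0.2474] [-1.7997e+02 -9.0000e-02 -3.1080e+01] t 7.05 tool delta cm (start axes) [-13.54  -2.94  -1.28] rotvec [ -0.02  -0.09 -12.08] per row [-2.257 -0.49  -0.213] [-0.   -0.01 -2.01]
```

Emit:
play_rows([
  {"jaw":6,"xyz":[-2,-0.4,-0.8],"rotation":[0,0,0]},
  {"jaw":6,"xyz":[-3.5,-0.7,-0.5],"rotation":[0,0,0]},
  {"jaw":6,"xyz":[-4,-0.9,0],"rotation":[0,0,0]},
  {"jaw":6,"xyz":[-3,-0.7,0],"rotation":[0,0,0]},
  {"jaw":6,"xyz":[-1,-0.2,0],"rotation":[0,0,-4]},
  {"jaw":6,"xyz":[0,0,0],"rotation":[0,0,-8]},
  {"jaw":6,"xyz":[0,0,0],"rotation":[0,0,0]},
  {"jaw":6,"xyz":[0,0,0],"rotation":[0,0,0]},
])

```text
clock: 7.85
position: [0.4752, -0.0558, 0.2579]
ee_rot: [-180.0, -0.1, -19.3]
force: [-0.2, -0.6, 0.1]
opening: 0.701
```

```bash
python3 - <<'E'
from h import *
shot('wrist','w4.png');shot('top','top4.png');shot('scene','scene4.png');plan([.465,-.045,.15],-19,6)
E
python3 b.py w4; python3 b.py scene4;python3 b.py top4
```

```text
at [ 0.4752 -0.056   0.2573] [-180.     -0.    -19.21] t 8.0 tool delta cm (start axes) [-1.33 -0.7  10.73] rotvec [-0.   -0.   -0.21] per row [-0.221 -0.117  1.789] [-0.   -0.   -0.03]
red [([252.2, 195.4], [241, 183, 23, 25, 443])]
blue [([185.2, 167.5], [173, 155, 25, 25, 466])]
orange [([310.4, 59.5], [301, 45, 25, 25, 212])]
yel [([315.9, 53.9], [309, 46, 15, 17, 201]), ([255.2, 210.0], [249, 205, 14, 9, 51])]
hub [([81.4, 6.9], [50, 0, 66, 19, 617]), ([190.6, 98.8], [186, 92, 10, 14, 90]), ([242.4, 116.9], [237, 107, 14, 19, 85]), ([207.3, 150.5], [201, 146, 11, 12, 67]), ([7.7, 177.8], [0, 157, 20, 41, 571]), ([253.5, 170.5], [248, 167, 12, 8, 43]), ([12.3, 262.3], [0, 235, 38, 55, 762])]
red []
blue []
orange [([261.7, 1.9], [256, 0, 11, 5, 46]), ([89.1, 200.3], [82, 194, 15, 14, 163]), ([66.4, 262.0], [47, 253, 41, 20, 404]), ([108.9, 271.8], [104, 266, 11, 13, 114])]
yel []
hub [([330.0, 9.0], [303, 0, 54, 23, 439]), ([366.8, 8.6], [356, 0, 24, 28, 253]), ([424.8, 4.6], [417, 0, 18, 10, 104]), ([492.5, 17.3], [477, 0, 35, 39, 693]), ([380.8, 18.7], [367, 14, 31, 12, 100]), 
[... 487 characters left out ...]
4, 20.4], [0, 0, 14, 58, 369]), ([476.1, 2.9], [410, 0, 102, 11, 532]), ([53.6, 93.5], [40, 82, 41, 46, 108]), ([117.3, 114.8], [98, 86, 31, 39, 272]), ([483.5, 121.6], [474, 96, 15, 49, 90]), ([251.2, 187.0], [234, 143, 37, 88, 186]), ([363.7, 162.1], [354, 144, 28, 29, 196]), ([447.3, 179.9], [437, 145, 52, 60, 575]), ([155.7, 169.7], [139, 152, 29, 31, 237]), ([320.3, 186.2], [311, 161, 19, 57, 103]), ([265.3, 179.8], [260, 171, 12, 21, 117]), ([129.1, 203.9], [117, 191, 31, 29, 436]), ([507.1, 309.4], [506, 298, 5, 25, 45]), ([290.8, 310.7], [257, 302, 64, 23, 527]), ([225.8, 335.1], [220, 323, 17, 29, 73]), ([10.2, 364.2], [9, 347, 4, 37, 53]), ([250.8, 358.5], [241, 350, 21, 24, 134])]
```

View pics/w4.png

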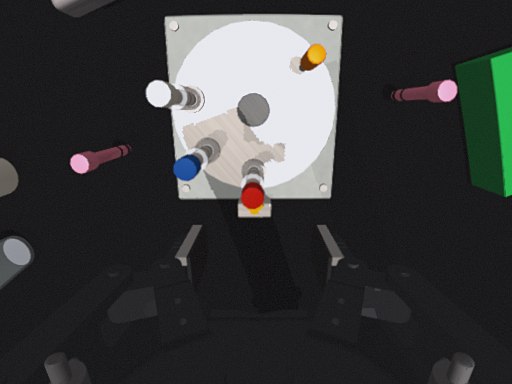

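View pics/scene4.png

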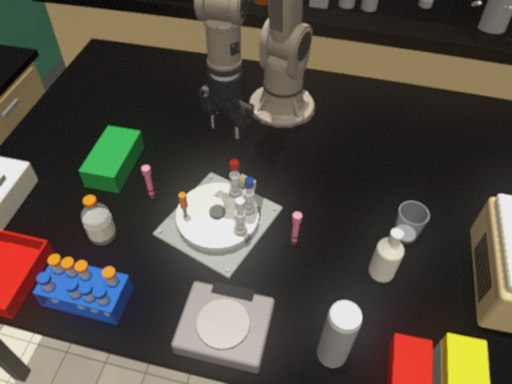

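Run:
```python
from h import *
d=load('w4')['im']
cv2.imwrite('pics/c4.png',cv2.resize(d[80:230,160:340],(720,600),interpolation=cv2.INTER_CUBIC)[:,:,::-1])
d=load('scene4')['im']
cv2.imwrite('pics/cs4.png',cv2.resize(d[150:250,170:290],(720,600),interpolation=cv2.INTER_CUBIC)[:,:,::-1])
```

```text
(no output)
```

View pics/c4.png

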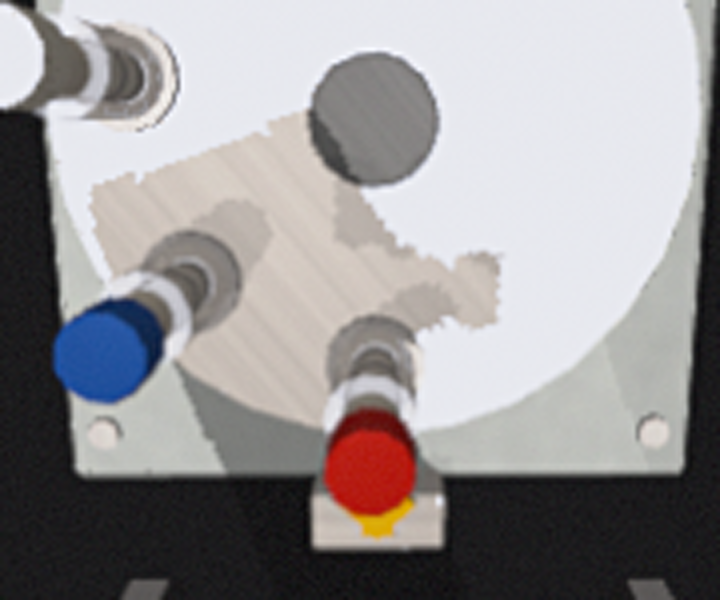

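View pics/cs4.png

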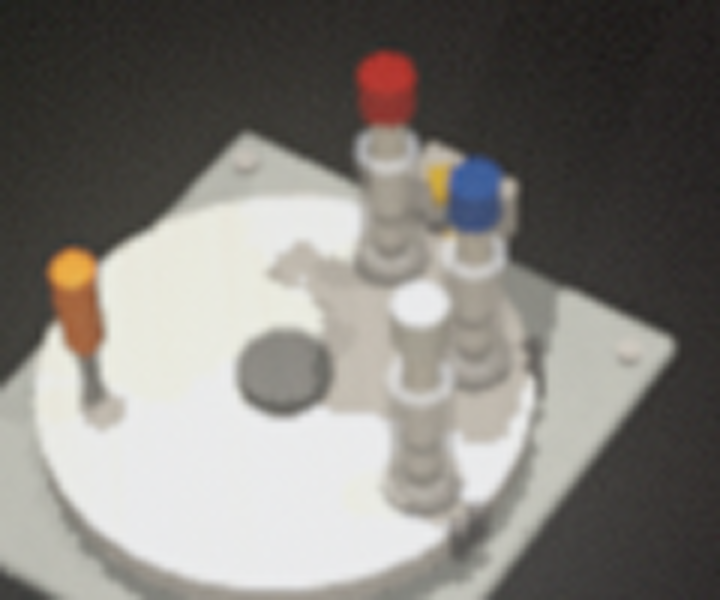

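Run:
```python
from h import *
W=load('w4');S=load('scene4')
c=lambda u,v:(u/4+160-.375,v/4+80-.375)
h=onz(W,*c(374,119),.057)
for n,p,z in [('hub',(374,119),.057),('red',(369,470),.169),('blue',(101,353),.169),('ptrtip',(377,537),.052)]:
    q=onz(W,*c(*p),z);dd=q-h;print(n,q.round(4),np.hypot(*dd[:2]).round(4),np.degrees(np.arctan2(dd[1],dd[0])).round(1))
sr=ray(S,387/6+170-.42,73/6+150-.42)
x,e=tri([ray(W,*c(369,470)),sr]);print('tri red',x.round(4),e[0])
sr=ray(S,284/6+170-.42,362/6+150-.42)
x,e=tri([ray(W,*c(374,119)),sr]);print('tri hub',x.round(4),e[0])
print('TCP proj',proj(W,[.4752,-.056,.257]))
```

```text
hub [ 0.5468 -0.0721  0.057 ] 0.0 0.0
red [ 0.4668 -0.0448  0.169 ] 0.0846 161.2
blue [0.5165 0.0067 0.169 ] 0.0844 111.1
ptrtip [ 0.4048 -0.0226  0.052 ] 0.1504 160.8
tri red [ 0.4662 -0.0437  0.1701] 0.0014586353341223051
tri hub [ 0.5465 -0.0713  0.0608] 0.0009070058560549303
TCP proj [260.01004825 222.67194558]
```

Emit:
play_rows([
  {"jaw":5,"xyz":[-0.6,-0.4,1.5],"rotation":[0,0,0]},
  {"jaw":5,"xyz":[-0.6,-0.4,2.5],"rotation":[0,0,0]},
  {"jaw":5,"xyz":[0,0,2],"rotation":[0,0,0]},
  {"jaw":5,"xyz":[0,0,0.7],"rotation":[0,0,0]},
  {"jaw":5,"xyz":[0,0,0],"rotation":[0,0,0]},
  {"jaw":5,"xyz":[0,0,0],"rotation":[0,0,0]},
])

```text
clock: 8.6
position: [0.4671, -0.0444, 0.191]
ee_rot: [-180.0, -0.1, -19.1]
force: [-0.3, -1.0, 0.6]
opening: 0.586
```

```bash
python3 - <<'E'
from h import *
d=shot('wrist','w5.png');W=load('w5');s=status.get_state();R=Rn.from_euler('xyz',s['ee_rot'],degrees=True)
print(s['position'],s['ee_rot'],s['opening'],s['clock'])
print('TCP',proj(W,s['position']),'axis pt z.169',proj(W,[*s['position'][:2],.169]))
cv2.imwrite('pics/c5.png',cv2.resize(d[180:300,160:360],(800,480),interpolation=cv2.INTER_CUBIC)[:,:,::-1])
E
python3 b.py w5
```

```text
[ 0.4673543  -0.04444309  0.1912496 ] [-1.79972768e+02 -1.14812979e-01 -1.91340269e+01] 0.5880964537607065 8.65
TCP [259.67816122 223.17476912] axis pt z.169 [259.61015074 210.83474837]
red [([259.8, 208.7], [245, 191, 31, 36, 827])]
blue [([169.3, 170.6], [153, 154, 34, 35, 883])]
orange [([338.2, 29.0], [322, 8, 37, 38, 611])]
yel [([344.4, 21.5], [336, 11, 19, 21, 284])]
hub [([153.7, 77.8], [115, 0, 54, 156, 700]), ([299.2, 165.3], [167, 0, 202, 231, 618]), ([320.5, 46.5], [317, 41, 10, 11, 62]), ([180.3, 84.9], [172, 74, 17, 19, 205]), ([202.6, 149.4], [194, 143, 15, 16, 116]), ([191.4, 159.5], [182, 153, 14, 16, 67]), ([259.5, 174.3], [252, 170, 15, 10, 59]), ([2.9, 268.7], [0, 255, 8, 29, 123])]
```

View pics/c5.png

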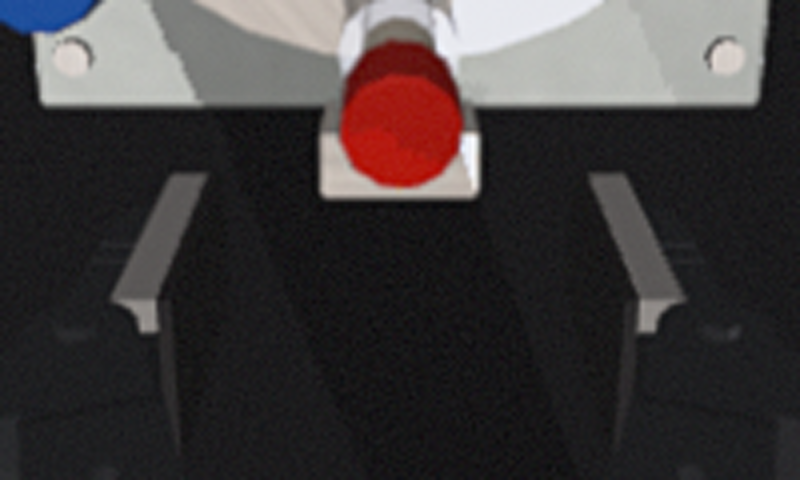

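Emit:
play_rows([
  {"jaw":5,"xyz":[-0.1,0,1.5],"rotation":[0,0,0]},
  {"jaw":5,"xyz":[0,0,1.7],"rotation":[0,0,0]},
  {"jaw":5,"xyz":[0,0,1.2],"rotation":[0,0,0]},
  {"jaw":5,"xyz":[0,0,0],"rotation":[0,0,0]},
  {"jaw":3.2,"xyz":[0,0,0],"rotation":[0,0,0]},
  {"jaw":3.2,"xyz":[0,0,0],"rotation":[0,0,0]},
  {"jaw":3.2,"xyz":[0,0,0],"rotation":[0,0,0]},
], newtons=20)

```text
clock: 9.35
position: [0.4661, -0.0439, 0.147]
ee_rot: [-180.0, -0.1, -19.1]
force: [-1.3, 0.8, 0.6]
opening: 0.373
```

Run:
```python
from h import *
d=shot('wrist','w6.png');W=load('w6');s=status.get_state()
print(s['position'],s['ee_rot'],s['force'],s['opening'],s['clock'])
cv2.imwrite('pics/c6.png',cv2.resize(d[170:310,160:360],(800,560),interpolation=cv2.INTER_CUBIC)[:,:,::-1])
```

```text
[ 0.46593521 -0.04395002  0.14687089] [-1.79986765e+02 -8.09654716e-02 -1.91010042e+01] [ 0.291312   -0.03680789  0.48069973] 0.3727369654371276 9.4
```

View pics/c6.png

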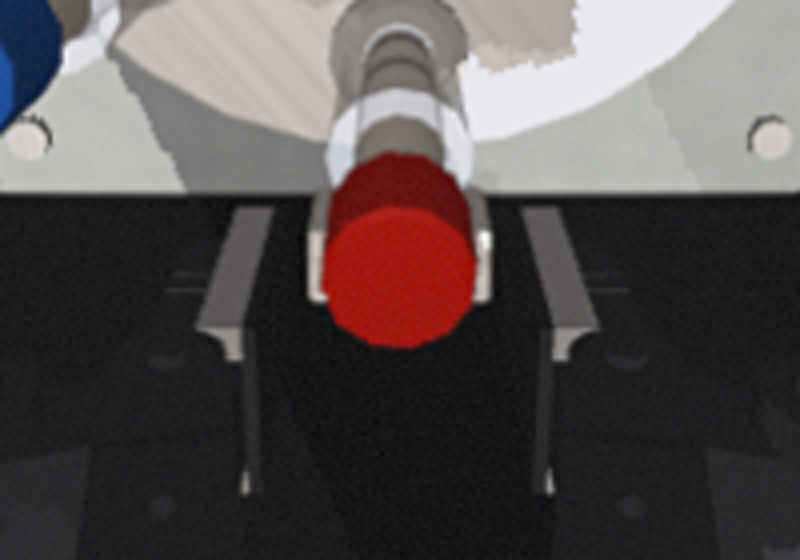

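Emit:
play_rows([
  {"jaw":2.7,"xyz":[0,0,0],"rotation":[0,0,0]},
  {"jaw":2.5,"xyz":[0,0,0],"rotation":[0,0,0]},
  {"jaw":1.5,"xyz":[0,0,0],"rotation":[0,0,0]},
  {"jaw":1.5,"xyz":[0,0,0],"rotation":[0,0,0]},
  {"jaw":1.5,"xyz":[0,0,0],"rotation":[0,0,0]},
  {"jaw":1.5,"xyz":[0,0,0],"rotation":[0,0,0]},
], newtons=20)

```text
clock: 10.0
position: [0.4656, -0.044, 0.1465]
ee_rot: [-180.0, -0.0, -19.1]
force: [0.2, -0.5, 3.2]
opening: 0.26
```

Run:
```python
from h import *
s=status.get_state();print(s['position'],s['ee_rot'],s['force'],s['opening'],s['clock'])
```

```text
[ 0.46564883 -0.0439703   0.14645816] [-1.79999161e+02 -3.69045145e-02 -1.90982244e+01] [ 0.22274497 -0.48376475  3.18318147] 0.2599355882143392 10.0
```

Emit:
play_rows([
  {"jaw":1.5,"xyz":[0,0,-0.1],"rotation":[0,0,0]},
  {"jaw":1.5,"xyz":[0,0,-0.2],"rotation":[0,0,0]},
  {"jaw":1.5,"xyz":[0,0,-0.3],"rotation":[0,0,0]},
  {"jaw":1.5,"xyz":[0,0,-0.3],"rotation":[0,0,0]},
  {"jaw":1.5,"xyz":[0,0,-0.3],"rotation":[0,0,0]},
  {"jaw":1.5,"xyz":[0,0,-0.3],"rotation":[0,0,0]},
  {"jaw":1.5,"xyz":[0,0,-0.3],"rotation":[0,0,0]},
  {"jaw":1.5,"xyz":[0,0,-0.2],"rotation":[0,0,0]},
])

```text
clock: 10.8
position: [0.4655, -0.0439, 0.1666]
ee_rot: [180.0, -0.0, -19.1]
force: [0.1, 0.5, -0.2]
opening: 0.259
```

Run:
```python
from h import *
d=shot('wrist','w7.png');d2=shot('scene','scene7.png');s=status.get_state();print(s['position'],s['ee_rot'],s['force'],s['opening'],s['clock'])
a=cv2.resize(d[170:310,160:360],(500,350),interpolation=cv2.INTER_CUBIC)
b=cv2.resize(d2[130:220,200:275],(291,350),interpolation=cv2.INTER_CUBIC)
cv2.imwrite('pics/c7.png',np.hstack([a,b])[:,:,::-1])
```

```text
[ 0.4656525  -0.04394148  0.16656554] [-1.79996680e+02 -4.71919995e-02 -1.90952247e+01] [-0.22897628  0.18863617 -1.0717109 ] 0.2595939500379294 10.9
```

View pics/c7.png

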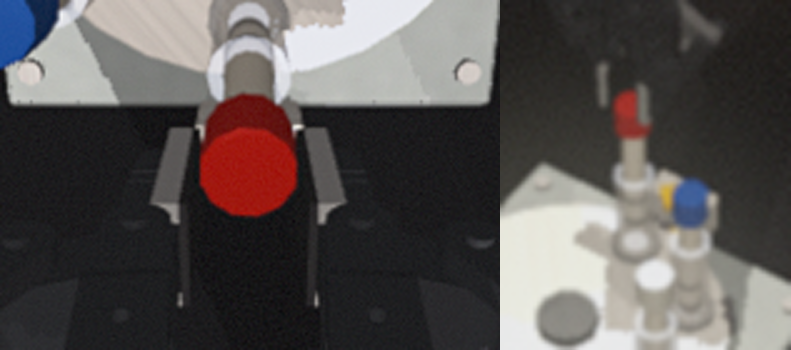

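The plunger is rising with the gripper, and the downward force is about 1 N, so nothing is dragging. I'll lift the remaining 20 mm.

Emit:
play_rows([
  {"jaw":1.5,"xyz":[0,0,-0.2],"rotation":[0,0,0]},
  {"jaw":1.5,"xyz":[0,0,-0.3],"rotation":[0,0,0]},
  {"jaw":1.5,"xyz":[0,0,-0.4],"rotation":[0,0,0]},
  {"jaw":1.5,"xyz":[0,0,-0.4],"rotation":[0,0,0]},
  {"jaw":1.5,"xyz":[0,0,-0.4],"rotation":[0,0,0]},
  {"jaw":1.5,"xyz":[0,0,-0.3],"rotation":[0,0,0]},
  {"jaw":1.5,"xyz":[0,0,0],"rotation":[0,0,0]},
  {"jaw":1.5,"xyz":[0,0,0],"rotation":[0,0,0]},
])

```text
clock: 11.7
position: [0.4653, -0.0439, 0.1862]
ee_rot: [180.0, -0.0, -19.1]
force: [0.2, 0.6, -0.3]
opening: 0.265
```

Run:
```python
from h import *
d=shot('wrist','w8.png');d2=shot('scene','scene8.png');s=status.get_state();print(s['position'],s['ee_rot'],s['force'],s['opening'],s['clock'])
a=cv2.resize(d[120:260,190:330],(400,400),interpolation=cv2.INTER_CUBIC)
b=cv2.resize(d2[130:220,205:275],(311,400),interpolation=cv2.INTER_CUBIC)
cv2.imwrite('pics/c8.png',np.hstack([a,b])[:,:,::-1])
```

```text
[ 0.46520259 -0.0439101   0.18600829] [ 1.79989236e+02  1.76845459e-02 -1.90957303e+01] [-0.06312764 -0.08657167 -1.24070874] 0.25667400235570453 11.8
```

View pics/c8.png

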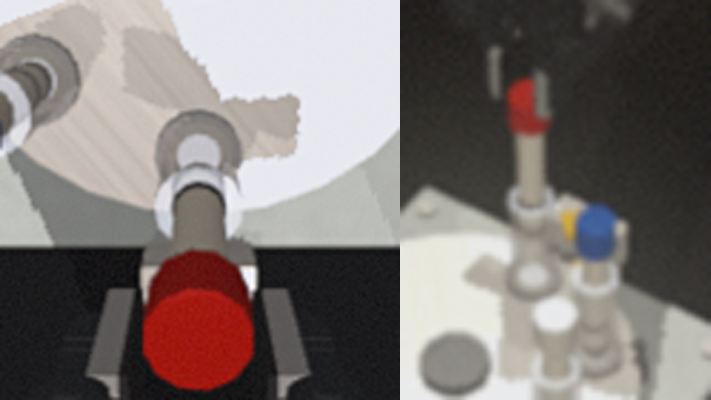

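Run:
```python
from h import *
W=load('w8');S=load('scene8');k=400/140
a=(198/k+190-.33,340/k+120-.33)
b=(530/1-400,0)
sx=lambda u,v:((u-400)/(311/70)+205-.4,v/(400/90)+130-.4)
x,e=tri([ray(W,*a),ray(S,*sx(529,90))]);print('knob top tri',x.round(4),e[0].round(4),'expect z .209')
# band: camera-facing visible rod side; vertical plane through rod axis facing camera offset 8mm
ax=np.array([.4659,-.0443]);co=(-W['R'].T@W['t'])[:2];n=(co-ax)/np.linalg.norm(co-ax)
for z in(.112,.116,.1175,.12,.1225,.126):
    p=proj(W,[*(ax+n*.008),z]);print(z,((p-[190-.33,120-.33])*k).round(1))
im=W['im'];print([(r,im[r,258:262].mean(0).round().tolist()) for r in range(174,200)])
cv2.imwrite('pics/c8b.png',cv2.resize(im[165:225,220:300],(800,600),interpolation=cv2.INTER_CUBIC)[:,:,::-1])
```

```text
knob top tri [ 0.4672 -0.0434  0.2136] 0.0013 expect z .209
0.112 [199.9 176.4]
0.116 [199.9 179.7]
0.1175 [199.9 180.9]
0.12 [199.9 183.1]
0.1225 [200.  185.3]
0.126 [200.  188.4]
[(174, [196.0, 194.0, 200.0]), (175, [198.0, 196.0, 202.0]), (176, [178.0, 176.0, 180.0]), (177, [124.0, 122.0, 121.0]), (178, [135.0, 136.0, 141.0]), (179, [178.0, 178.0, 186.0]), (180, [198.0, 198.0, 205.0]), (181, [204.0, 204.0, 210.0]), (182, [206.0, 206.0, 212.0]), (183, [152.0, 152.0, 157.0]), (184, [66.0, 66.0, 69.0]), (185, [69.0, 64.0, 60.0]), (186, [113.0, 106.0, 97.0]), (187, [124.0, 117.0, 107.0]), (188, [124.0, 117.0, 108.0]), (189, [122.0, 115.0, 106.0]), (190, [122.0, 115.0, 106.0]), (191, [122.0, 116.0, 106.0]), (192, [122.0, 115.0, 106.0]), (193, [122.0, 115.0, 106.0]), (194, [122.0, 115.0, 106.0]), (195, [122.0, 114.0, 105.0]), (196, [123.0, 115.0, 107.0]), (197, [123.0, 116.0, 106.0]), (198, [122.0, 114.0, 106.0]), (199, [122.0, 115.0, 106.0])]
```

View pics/c8b.png

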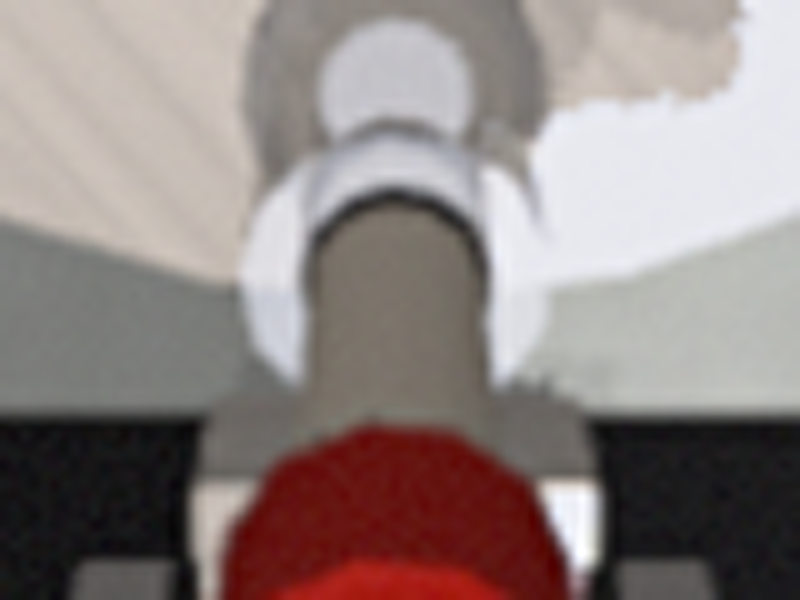

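Run:
```python
from h import *
for n in ['w6','w7','w8']:
    d=load(n);hsv=cv2.cvtColor(d['im'],cv2.COLOR_RGB2HSV);v=hsv[:,:,2]
    m=cv2.inRange(hsv,(0,150,60),(8,255,255))
    # top face: brighter
    ys,xs=np.where(m>0);print(n,'all',xs.min(),xs.max(),ys.min(),ys.max(),m.sum()//255)
    m2=cv2.inRange(hsv,(0,150,140),(8,255,255));c=max(cv2.findContours(m2,0,1)[0],key=cv2.contourArea)
    print(cv2.fitEllipse(c),cv2.contourArea(c), [int(x) for x in v[200:262:4,260]])
for n in ['scene4','scene7','scene8']:
    d=load(n);hsv=cv2.cvtColor(d['im'],cv2.COLOR_RGB2HSV)[130:200,215:255]
    m=cv2.inRange(hsv,(0,140,60),(8,255,255));ys,xs=np.where(m>0);print(n,xs.min()+215,xs.max()+215,ys.min()+130,ys.max()+130)
d=load('scene8');
for z in(.205,.209,.213):print(z,proj(d,[.4662,-.0443,z]),proj(d,[.4662+.012,-.0443,z-.024]))
d=load('scene4');print(proj(d,[.4662,-.0443,.169]),proj(d,[.4782,-.0443,.145]))
```

```text
w6 all 241 278 208 256 1497
((259.1990051269531, 238.60391235351562), (33.64711380004883, 37.14594650268555), 88.94703674316406) 978.5 [117, 121, 109, 102, 105, 103, 166, 163, 162, 162, 162, 161, 162, 161, 127, 19]
w7 all 240 347 34 256 1531
((258.89501953125, 238.14566040039062), (33.97492218017578, 36.95503616333008), 90.94824981689453) 984.0 [121, 120, 103, 101, 105, 110, 165, 163, 162, 162, 162, 161, 159, 160, 79, 25]
w8 all 240 354 26 256 1527
((258.89501953125, 238.14566040039062), (33.97492218017578, 36.95503616333008), 90.94824981689453) 984.0 [124, 121, 102, 102, 102, 107, 166, 164, 161, 161, 162, 161, 161, 161, 76, 25]
scene4 229 238 158 169
scene7 229 237 153 164
scene8 229 237 147 159
0.205 [233.07807687 152.26205417] [232.05500608 162.20818481]
0.209 [233.04559958 151.12743336] [232.02008247 161.10830221]
0.213 [233.01297256 149.98704927] [231.98499747 160.00285815]
[233.36378732 162.22092962] [232.36222226 171.86325904]
```

The knob hasn't moved relative to the tool since before the grip. The tool has risen about 39 mm, and the band shows at the barrel mouth. The job can be handed in.

```bash
python3 -c "
from cell import *
s=status.get_state();print(s['clock'],s['position'],s['force'],s['opening']);print(arm.job_done())"
```

```text
11.8 [ 0.46520259 -0.0439101   0.18600829] [-0.06312764 -0.08657167 -1.24070874] 0.25667400235570453
the job is handed in; nothing more can be done
None
```

I turned the carousel by its handle through about 79° and released it. It settled with the red barrel at the pointer: red at 161.2°, pointer measured at 160.8–161.3°. I then gripped the red knob at 20 N, drew it up slowly, and handed in at 11.8 s while still holding it.

**Last checks**
- **Lift height:** the tool rose about 39 mm (target 40 mm). The knob did not shift in the gripper: its position in the wrist camera was the same to within 0.5 px before the grip and after the lift.
- **Band position:** the black band shows right at the barrel's mouth.
- **Force and tilt:** wrist force was about 1 N and the tool was vertical.
- **Other plungers:** blue and white look fully down in the last pictures, though I did not measure their heights at the end.

**Disagreements**
- **Knob height:** one rough two-view reading put the knob top about 4.6 mm higher than expected.
- **Band height:** a wrist-camera reading put the band about 3 mm above the mouth.
- **Why I kept the lift:** each reading alone is uncertain by 2–3 mm and inside the 6 mm tolerance. I trusted the tool rise with no slip, which the scene camera supports at about 37–39 mm.

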